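Turn the drum mixer's handwheel until its filler points straight up

ROBOT

A 6-joint arm with a two-finger parallel gripper is mounted at the origin on the work surface. World frame = base frame: x ahead of the robot, y to its left, z up, the work surface at z = 0. Lengths are in m, angles in rad, forces in N, time in s.
With the tool pointing down it reaches from about 0.275 to 1 m from the base axis. Payload 8.4 kg.
Tool frame: the origin (TCP) lies on the centre line of the jaws, within the pads' length; the fingertips stand 17 mm ahead of it and the grasp point (between the pads) lies 2 mm behind it (bot.tcp_to_tips is the y of the fingertips in the tool frame, in m); y points along the fingers, z is the direction in which the jaws open and shut, and the axes are right-handed (so a half turn about y gives the same grasp; the last joint's range is limited). The gripper opens to 85 mm and grips with 20 to 120 N. Pads are 22 mm wide; open, the fingers measure 114 mm over their backs; the gripper's body (76 mm by 85 mm) begins 54 mm behind the grasp point. The pads swing forward as they close: fully open they stand 13 mm farther back than shut.
Start: joints at [-1.247, 0.353, 1.633, -0, 1.155, -0.002], TCP at [0.2, -0.592, 0.248] pointing down, gripper open.
Joint ranges: [-2.63, 2.63], [-0.92, 2.1], [0.06, 2.66], [-1.3, 4.44], [0, 2.69], [-3.02, 3.02]. Speed limits (rad/s): [2.22, 2.22, 2.79, 3.14, 3.14, 3.14].

INTERFACE

Orientations are given as a unit quaternion [x, y, z, w].
In Python, from workcell import bot, hand, kinematics, get_obs, vision, hand_in gives the robot as it stands. The module is installed in compiled form; this text tells all that it offers. Calls block until the motion is done:
- bot.reach(position, orientation): joint-space move of the TCP to a pose.
- bot.servo_line(position, ori=None, velocity=0.15): straight line of the TCP; ori=None keeps the orientation; velocity is the mean speed in m/s.
- bot.goto_joints(angles): joint-space move.
- hand.move_gripper(opening, strength=None): finger opening in m; strength is the grip in N (None keeps the last); returns when the fingers have stopped.
- bot.dwell(seconds).
- kinematics.solve_ik(position, orientation): joint angles nearest the present ones, or None.
- get_obs(): the state.
- vision.read_camera(name): name is "scene" or "top" or "wrist"; returns a dict with "frame" (480x640x3 uint8, red, green, blue), "intrinsics" (3x3 intrinsics, pixels), "view" (4x4, takes a point from world to camera coordinates). Camera axes: x right, y down, z forward; pixel columns grow to the right and rows downward; lengths in m; the calibration is good to about 2 mm. The wrist camera is an equidistant fisheye: a pixel r from the principal point sees the ray r / f radians off the axis. A picture is of the moment at which its call begins. There is no depth.
A pose or a line that the arm cannot do raises bot.IKError and nothing moves.
- hand_in(): hands the job in, once; it reports no verdict.
The state is a dict: "time_s": time; "joint_pos": joint angles; "joint_vel": joint speeds; "joint_efforts": joint torques, N m; "position": TCP position; "orientation": TCP orientation; "wrist_force": force on the tool from outside, world axes, zero at the start; "ft_torque": the same for the moment, N m; "gripper_width": finger opening in m.
Only numpy, scipy, OpenCV 4.12 (cv2) and the standard library are available. Lean on these libraries where they do the work, as an engineer would, in place of code of your own. Each camera call takes 0.05 s, during which the arm holds its last target. There are 200 camera calls.

TASK

The hand-turned drum mixer is to be filled next: push the spokes of its handwheel one after another, either way round, until the capped filler on the drum points straight up, and leave it standing there. Push gently and steadily with the closed fingers, without knocking - do not grip the wheel, send the drum spinning or press on the drum or its filler - and do not shift, tip or lift anything else on the bench.

Things in the scene. Friction and masses are not known exactly. Their poses are not given: they have to be found in the camera images.
- mixer: Fixed base of a hand-turned drum mixer: grey plate 290 x 180 mm, two aluminium A-frame stands. Origin on the table straight under the handwheel's hub; x along the level shaft, from the wheel (on the robot's side) to the drum; y level, to the left seen from the wheel; z up. Plate from x = 20 to 310 mm, front stand at x = 52 mm, shaft 170 mm above the table.
- wheel: Upright steel wheel, origin at its hub centre, x along the shaft. Rim of 14 mm bar, radius 64 mm; six spokes 60 degrees apart, all in the plane x = 0, stand out past the rim as round black grips 20 mm thick, 75 to 130 mm from the hub. z runs along the spoke in line with the filler. Stiff: 0.35 N m turns it (some 4 N on a grip, square to the spoke); it stays where it is left.
- drum: Closed empty steel drum on the shaft, 130 mm diameter, from 73 to 263 mm behind the wheel's middle plane, turning with the wheel. Origin at the hub centre of the wheel (same as wheel); x along the shaft, z through the filler: the job is to bring this z axis upright.
- cap (a point): Centre of the outer face of the black ribbed screw cap (60 mm diameter) on the filler neck; 102 mm from the shaft axis and 168 mm behind the wheel's middle plane. The filler is the only thing that stands out from the drum's round side.
- rotor (a joint): Angle of wheel and drum, rad: 0 (or 6.283) with the filler straight up, 3.14 straight down; starts between 1.75 and 4.53. It grows as the wheel's top moves to the mixer's -y (clockwise seen from the robot's side, the wheel's front). The spokes stand at this angle plus multiples of 1.047 from upright, counted the same way. No stop within a turn either way.
- jug: Glass measuring jug, bystander, 96 mm wide with a handle on its +y side reaching 83 mm from the middle, 125 mm high; origin under its middle.
- tin: Capped aluminium tin, bystander, 76 mm diameter, 96 mm high; origin under its middle.
- tray: Square grey silicone tray with four cells, bystander, 140 x 140 x 35 mm; origin under its middle.
- soap: Bar of pale soap, bystander, 85 x 58 x 26 mm; origin under its middle.
- scoop: Small aluminium scoop lying flat, bystander, 155 mm long, 25 mm high; origin under the back wall of its pan, handle towards its -x.
- stamp: Soap stamp standing on its clear 50 x 50 mm plate with a turned wooden handle, bystander, 64 mm high; origin under its middle.
- jar: Brown glass jar with an aluminium lid, bystander, 60 mm diameter, 85 mm high; origin under its middle.

How it is judged:
By the outcome, as a careful person would: the job done as asked, in the order asked, and still so for the second after the job is handed in, with the robot touching nothing.
It also fails if it takes over 64 s, if anything falls off the work surface, if the arm or the gripper's body presses on something with over 40 N, if the wrist force passes 120 N, or if a joint passes its speed limit or range.

## Working session

There is one attempt and no reset: what is moved stays moved. The work goes in short steps, each a Python script; the robot and the scene stay as the last script left them, time stands still between calls to the robot, and variables do not carry over. Pictures are saved under pics/ and viewed, about 8 in all and at most 12, crops included, and the job is handed in when it is done.

```bash
mkdir -p pics
python3 - <<'E'
from workcell import *
import cv2,numpy as np
for n in("scene","top"):
    r=vision.read_camera(n); cv2.imwrite(f"pics/{n}0.png",r["frame"][:,:,::-1]); np.savez(f"pics/{n}0.npz",**r)
    print(n,np.round(r["intrinsics"],1).tolist(),np.round(r["view"],4).tolist())
o=get_obs();print(o)
E
```

```text
scene [[604.9, 0.0, 315.9], [0.0, 604.9, 238.6], [0.0, 0.0, 1.0]] [[-0.3522, 0.9359, -0.001, 0.1859], [0.5141, 0.1926, -0.8358, -0.1324], [-0.7821, -0.2949, -0.549, 1.8408], [0.0, 0.0, 0.0, 1.0]]
top [[597.2, 0.0, 318.1], [0.0, 597.2, 247.6], [0.0, 0.0, 1.0]] [[-0.0217, -0.9997, -0.0111, 0.0373], [-0.995, 0.0227, -0.097, 0.6027], [0.0972, 0.009, -0.9952, 1.45], [0.0, 0.0, 0.0, 1.0]]
{'time_s': 0.1, 'joint_pos': array([-1.24737281e+00,  3.53621626e-01,  1.63407714e+00, -6.31337611e-06,
        1.15521015e+00, -2.38871485e-03]), 'joint_vel': array([-0.00093416, -0.00134263,  0.00012581,  0.0023196 ,  0.00029185,
       -0.0016594 ]), 'joint_efforts': array([ 7.80489481e-04, -6.06354332e+01, -3.42819715e+01, -5.34205265e-05,
        3.93798007e-03, -2.62053572e-05]), 'position': array([ 0.1999199 , -0.59171799,  0.24760262]), 'orientation': array([-0.11476045,  0.69820353, -0.69728541,  0.11460766]), 'wrist_force': array([0.87334927, 0.45994376, 0.08010035]), 'ft_torque': array([ 0.06968429,  0.00439495, -0.00949627]), 'gripper_width': 0.0852616861686482}
```

View pics/scene0.png

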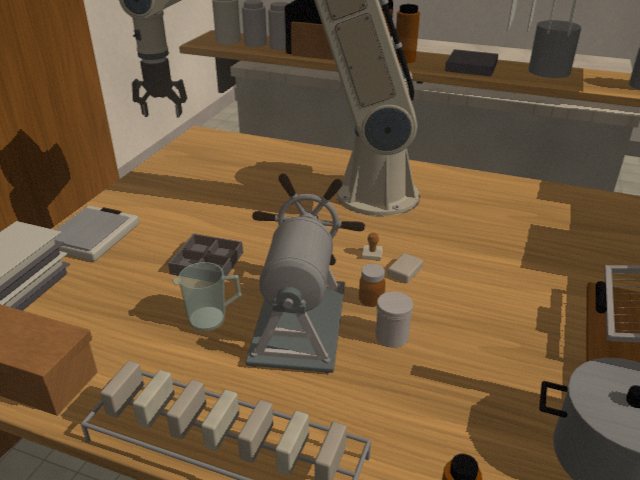

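View pics/top0.png

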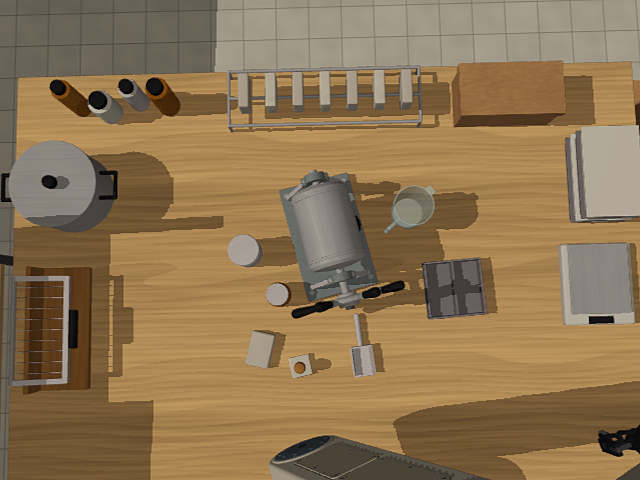

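Run:
```python
import cv2,numpy as np
a=cv2.imread("pics/top0.png")[150:390,225:465]; b=cv2.imread("pics/scene0.png")[165:375,235:395]
a=cv2.resize(a,(600,600),interpolation=cv2.INTER_CUBIC)   # 2.5x
cv2.imwrite("pics/c1.png",a)
b=cv2.resize(b,None,fx=2.8,fy=2.8,interpolation=cv2.INTER_CUBIC); b=cv2.convertScaleAbs(b,alpha=1.4,beta=20)
cv2.imwrite("pics/c2.png",b)
```

```text
(no output)
```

View pics/c1.png

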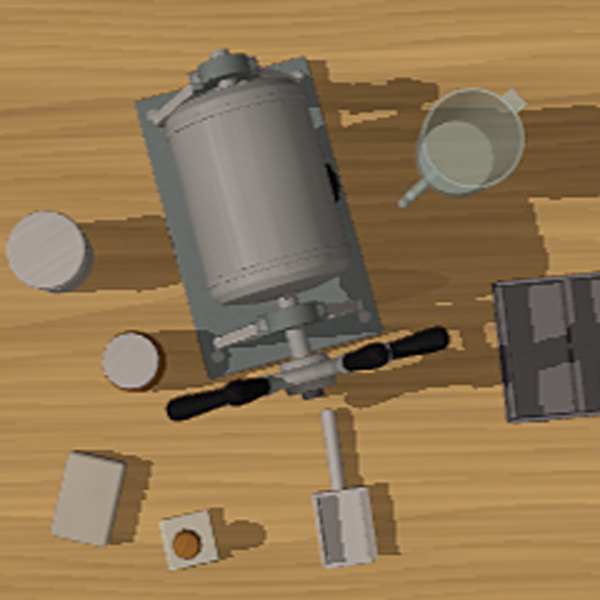

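View pics/c2.png

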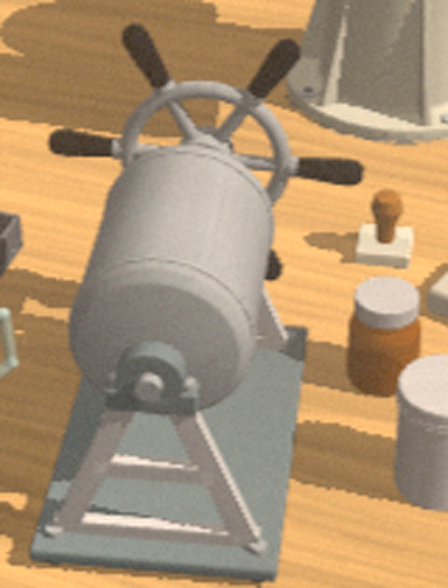

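Scene view: four grips are visible (about ±30° and ±90° from upright), with a fifth half hidden at lower +y. Top view: the black cap peeks out from under the drum's −y side at crop (333,183), which puts the rotor near 2.6 rad. Next I'll measure the mixer pose.

```bash
cat > cam.py <<'E'
import numpy as np
def load(n): d=np.load(f"pics/{n}.npz"); return d["intrinsics"],d["view"],d["frame"]
def ray(K,V,uv):
    d=V[:3,:3].T@np.linalg.solve(K,[uv[0],uv[1],1.]); return -V[:3,:3].T@V[:3,3], d/np.linalg.norm(d)
def plane(K,V,uv,p0,n):
    o,d=ray(K,V,uv); return o+d*((np.asarray(p0)-o)@n)/(d@n)
def tri(r1,r2):
    A=np.zeros((3,3));b=np.zeros(3)
    for o,d in(r1,r2): P=np.eye(3)-np.outer(d,d);A+=P;b+=P@o
    x=np.linalg.solve(A,b); return x,[np.linalg.norm((np.eye(3)-np.outer(d,d))@(x-o)) for o,d in(r1,r2)]
def proj(K,V,p): c=K@(V[:3,:3]@np.asarray(p)+V[:3,3]); return c[:2]/c[2]
E
python3 - <<'E'
from cam import *; import cv2
Kt,Vt,Ft=load("top0");Ks,Vs,Fs=load("scene0")
t=lambda u,v:(225+u/2.5-.3,150+v/2.5-.3); s=lambda u,v:(235+u/2.8-.3,165+v/2.8-.3)
for name,a,b in(("left+y",(168,411),(363,174)),("right-y",(448,337),(51,142))):
    print(name,tri(ray(Kt,Vt,t(*a)),ray(Ks,Vs,s(*b))))
c=[plane(Kt,Vt,t(*p),[0,0,.008],np.array([0,0,1.])) for p in((136,100),(305,58),(382,330),(210,378))]
print(np.round(c,4), [np.linalg.norm(c[i]-c[(i+1)%4]) for i in range(4)])
print("yaw long",[np.arctan2(*(c[i]-c[j])[1::-1]) for i,j in((0,3),(1,2))])
# dark blobs
for n,F,box in(("scene",Fs,(235,395,165,280)),("top",Ft,(285,470,150,330))):
    x0,x1,y0,y1=box; h=F[y0:y1,x0:x1].max(2)<(75 if n=="scene" else 60)
    k,l,st,ce=cv2.connectedComponentsWithStats(h.astype(np.uint8))
    for i in range(1,k):
        if st[i,4]>15: print(n,st[i],np.round(ce[i]+[x0,y0],1))
E
```

```text
left+y (array([0.44250918, 0.08502306, 0.16550557]), [np.float64(0.0008730080774082867), np.float64(0.000873008077408301)])
right-y (array([ 0.50256798, -0.1652704 ,  0.17692977]), [np.float64(0.0001816746947822313), np.float64(0.0001816746947820841)])
[[ 0.7554  0.1199  0.008 ]
 [ 0.7946 -0.0528  0.008 ]
 [ 0.5166 -0.1223  0.008 ]
 [ 0.4726  0.0504  0.008 ]] [np.float64(0.17706435467592999), np.float64(0.2866355937956076), np.float64(0.17825539348084563), np.float64(0.29125150492212604)]
yaw long [np.float64(0.24086496619766354), np.float64(0.24509294285483693)]
scene [115   0   8  27 104] [352.7 176. ]
scene [124   0   6  14  24] [361.  170.6]
scene [ 18   8  43 107 787] [274.2 225.2]
scene [149   9   2  19  20] [385.  183.4]
scene [ 55  14  75  56 625] [333.4 207.5]
scene [149  29   2  13  16] [384.8 200.2]
scene [102  33  10   8  23] [340.9 201.4]
scene [133  72   6  14  39] [370.6 243.6]
scene [ 0 76  5  8 21] [236.2 243.9]
scene [ 0 80  8 19 57] [237.4 253.6]
scene [95 90  5 10 38] [331.9 260.2]
scene [126 108   5   7  21] [362.9 276.9]
top [18 22 26 15 70] [317.  180.3]
top [70 65  7 17 55] [358.  222.6]
top [169 110  16   3  18] [461.9 260.8]
top [149 112  16   2  18] [441.8 262.7]
top [ 62 121   7   9  19] [350.2 275.6]
top [ 77 131  43  18 351] [383.3 289.4]
top [166 130   3   8  17] [452.2 283.8]
top [140 138   4  17  40] [426.3 295.6]
top [166 139   4   6  19] [452.9 291.6]
top [  7 151  42  17 345] [312.1 308.8]
```

```bash
cat > mix.py <<'E'
import numpy as np
from scipy.spatial.transform import Rotation as R
YAW=0.240; HUB=np.array([.4725,-.0400,.170])
X=np.array([np.cos(YAW),np.sin(YAW),0]); Y=np.array([-np.sin(YAW),np.cos(YAW),0]); Z=np.array([0,0,1.])
u=lambda f:np.cos(f)*Z-np.sin(f)*Y
t=lambda f:-np.sin(f)*Z-np.cos(f)*Y
SGN=1
def pose(f,r,off,sgn=None):   # finger parallel to a spoke at angle f, off metres on its growing side
    y=-u(f); z=X*(sgn or SGN); q=R.from_matrix(np.c_[np.cross(y,z),y,z]).as_quat()
    return HUB+r*u(f)+off*t(f), q
E
python3 - <<'E'
from cam import *; from mix import *; from workcell import *
Kt,Vt,Ft=load("top0");Ks,Vs,Fs=load("scene0")
s=lambda u,v:(235+u/2.8-.3,165+v/2.8-.3)
ang=lambda p:(np.degrees(np.arctan2(-(p-HUB)@Y,(p-HUB)@Z)),np.linalg.norm(p-HUB))
for p in((133,27),(292,46),(51,142),(363,174)): print("tip",ang(plane(Ks,Vs,s(*p),HUB,X)))
for a in(140,147.5,155):
    f=np.radians(a); c=HUB+.168*X+.102*u(f)
    # visible cap edges in top
    print("cap pred",a,[proj(Kt,Vt,c+.03*np.cos(k)*X+.03*np.sin(k)*t(f)).round(1).tolist() for k in(-1.57,-.5,.5,3.14)])
for sg in(1,-1):
  for fd in(35,0,-35):
    for r in(.1,.2):
      q=kinematics.solve_ik(*pose(np.radians(fd),r,.032,sg)); print(sg,fd,r,None if q is None else np.round(q,2))
E
```

```text
tip (np.float64(25.564610370818237), np.float64(0.1306300343534004))
tip (np.float64(-32.42532453064842), np.float64(0.1289503457798036))
tip (np.float64(86.75962118170695), np.float64(0.12870746034443234))
tip (np.float64(-92.1149839448677), np.float64(0.12951269835918758))
cap pred 140 [[364.0, 220.5], [355.9, 211.8], [346.7, 215.4], [357.5, 236.3]]
cap pred 147.5 [[360.3, 222.1], [351.8, 213.5], [341.8, 217.1], [353.0, 237.8]]
cap pred 155 [[356.1, 223.8], [347.3, 215.2], [336.7, 218.7], [348.1, 239.4]]
1 35 0.1 [-0.52  0.42  1.72  0.43  1.47 -0.9 ]
1 35 0.2 [-0.58  0.39  1.55  0.4   1.66 -0.88]
1 0 0.1 [-0.15  0.11  1.9  -0.    1.13 -0.39]
1 0 0.2 [-0.15  0.03  1.76 -0.    1.35 -0.39]
1 -35 0.1 [ 0.38  0.13  2.02 -0.66  1.18  0.46]
1 -35 0.2 [ 0.51  0.06  1.91 -0.6   1.4   0.44]
-1 35 0.1 [-0.52  0.42  1.72  0.43  1.47  2.24]
-1 35 0.2 [-0.58  0.39  1.55  0.4   1.66  2.26]
-1 0 0.1 [-0.15  0.11  1.9  -0.    1.13  2.75]
-1 0 0.2 [-0.15  0.03  1.76 -0.    1.35  2.75]
-1 -35 0.1 [ 0.38  0.13  2.02 -0.66  1.18 -2.68]
-1 -35 0.2 [ 0.51  0.06  1.91 -0.6   1.4  -2.7 ]
```

All four tips agree on spokes at 27° ± 1° with radius 0.129–0.131 m (0.130 expected). The cap edge in the top view matches a rotor of about 147°. I'll do the first push now.

```bash
cat >> mix.py <<'E'
from workcell import bot,hand,kinematics,get_obs
D=np.radians
def tang(f,F0): return float((get_obs()["wrist_force"]-F0)@t(f))
def stroke(f0,f1,r=.100,gap=.034,step=4,v=.04):
    "spoke at f0 deg pushed to f1 deg (falling); returns angle where contact was felt and log"
    bot.reach(*pose(D(f0),.20,gap)); p,q=pose(D(f0),r,gap)
    bot.servo_line(p,q,velocity=.15); bot.dwell(.2); F0=get_obs()["wrist_force"]; off=gap
    while off>.014:
        off-=.001; bot.servo_line(pose(D(f0),r,off)[0],velocity=.02)
        if tang(D(f0),F0)>1.5: break
    print("contact off %.3f force %.1f t %.1f"%(off,tang(D(f0),F0),get_obs()["time_s"]))
    n=int(np.ceil((f0-f1)/step)); log=[]
    for f in np.linspace(f0,f1,n+1)[1:]:
        bot.servo_line(*pose(D(f),r,off),velocity=v); log.append((round(f,1),round(tang(D(f),F0),1),round(float(np.linalg.norm(get_obs()["wrist_force"]-F0)),1)))
    print(log)
    for o in(off+.004,gap): bot.servo_line(pose(D(f1),r,o)[0],velocity=.04)
    print("free force",tang(D(f1),F0))
    bot.servo_line(pose(D(f1),.20,gap)[0],velocity=.2)
    print("t",get_obs()["time_s"],"off",off); return off
E
python3 - <<'E'
from mix import *; from workcell import vision; import cv2
hand.move_gripper(0.0,40)
o=get_obs(); p=o["position"]; print(o["gripper_width"],o["time_s"])
bot.servo_line(p+[0,0,.15],velocity=.25)
stroke(27,-32)
for n in("scene","top"):
    r=vision.read_camera(n); np.savez(f"pics/{n}1.npz",**r); 
    if n=="scene": cv2.imwrite("pics/scene1.png",cv2.resize(r["frame"][140:340,200:440,::-1],(720,600),interpolation=cv2.INTER_CUBIC))
E
```

```text
0.0003608821213084987 0.8667
contact off 0.021 force 5.1 t 7.8
[(np.float64(23.1), 0.7, 1.3), (np.float64(19.1), 0.1, 0.3), (np.float64(15.2), 1.0, 1.6), (np.float64(11.3), 1.9, 2.0), (np.float64(7.3), 1.2, 1.6), (np.float64(3.4), 1.2, 1.9), (np.float64(-0.5), 1.8, 2.3), (np.float64(-4.5), 0.9, 1.8), (np.float64(-8.4), 2.7, 3.4), (np.float64(-12.3), 1.9, 2.4), (np.float64(-16.3), 1.7, 2.4), (np.float64(-20.2), 2.0, 2.7), (np.float64(-24.1), 1.7, 1.9), (np.float64(-28.1), -0.1, 2.2), (np.float64(-32.0), -0.2, 2.0)]
free force -1.0669050833195886
t 13.9583 off 0.02099999999999999
```

View pics/scene1.png

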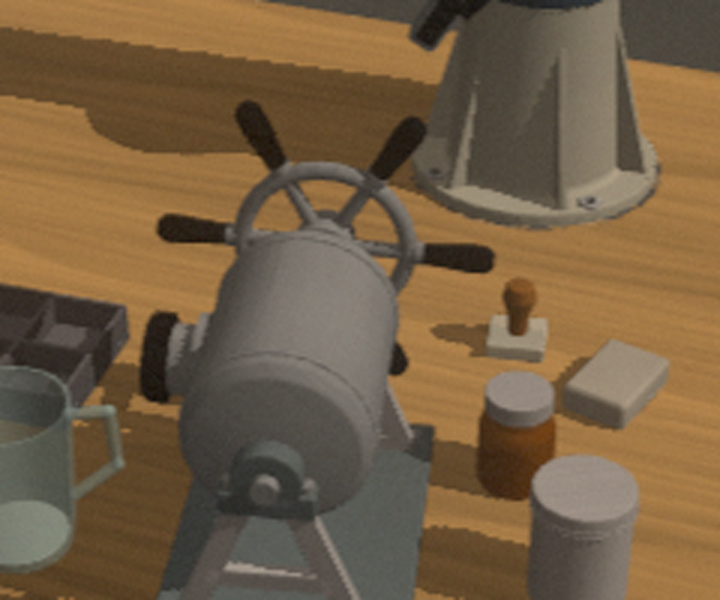

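After stroke 1 the filler points to the −y side, near level (cap at crop (160,357)), and nothing else has moved. I'll check the angle and do stroke 2.

```bash
cat >> cam.py <<'E'
def angs(name,tips,x0,y0,k):
    from mix import HUB,X,Y,Z
    K,V,_=load(name)
    for a,b in tips:
        p=plane(K,V,(x0+a/k-.3,y0+b/k-.3),HUB,X)-HUB
        print("tip %.1f deg r %.4f"%(np.degrees(np.arctan2(-p@Y,p@Z)),np.linalg.norm(p)))
E
python3 - <<'E'
from mix import *; from cam import angs; from workcell import vision; import cv2
angs("scene1",[(243,99),(421,117),(157,227),(495,261)],200,140,3)
stroke(28,-31)
r=vision.read_camera("scene"); np.savez("pics/scene2.npz",**r)
cv2.imwrite("pics/scene2.png",cv2.resize(r["frame"][140:340,200:440,::-1],(720,600),interpolation=cv2.INTER_CUBIC))
E
```

```text
tip 26.1 deg r 0.1355
tip -31.8 deg r 0.1353
tip 86.8 deg r 0.1308
tip -91.9 deg r 0.1303
contact off 0.020 force 3.8 t 19.8
[(np.float64(24.1), 1.7, 1.9), (np.float64(20.1), 1.2, 1.5), (np.float64(16.2), 1.5, 1.5), (np.float64(12.3), 2.1, 2.3), (np.float64(8.3), 1.5, 1.6), (np.float64(4.4), 2.0, 2.3), (np.float64(0.5), 1.4, 1.6), (np.float64(-3.5), 2.2, 2.5), (np.float64(-7.4), 2.0, 2.3), (np.float64(-11.3), 1.8, 2.5), (np.float64(-15.3), 1.1, 1.4), (np.float64(-19.2), 1.7, 2.3), (np.float64(-23.1), 2.3, 2.6), (np.float64(-27.1), 1.5, 1.8), (np.float64(-31.0), 1.5, 1.7)]
free force 0.002505209390287977
t 26.0 off 0.01999999999999999
```

View pics/scene2.png

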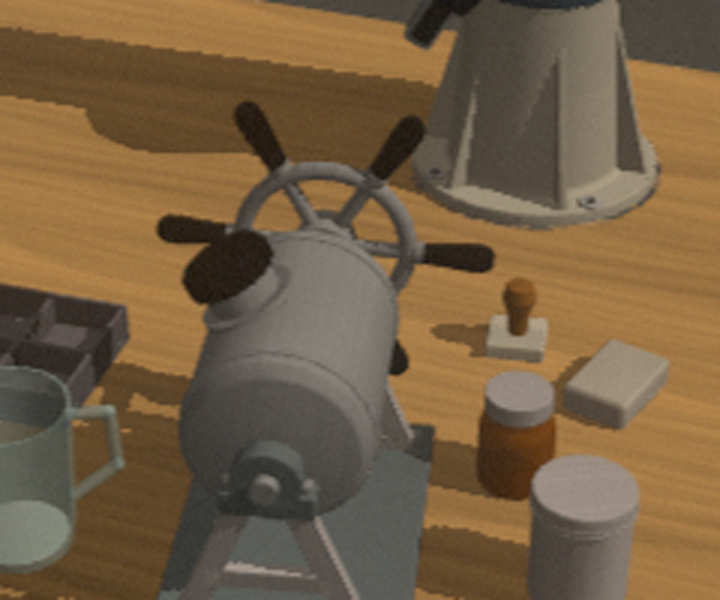

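Filler is now about 28° off upright (cap at crop (228,267)). Final stroke: I'll stop about 2° short and measure.

Run:
```python
from mix import *; from workcell import vision; import cv2
stroke(27.5,2)
ims=[]
for n,(x0,y0) in(("scene",(230,140)),("top",(270,170))):
    r=vision.read_camera(n); np.savez(f"pics/{n}3.npz",**r)
    ims.append(cv2.resize(r["frame"][y0:y0+150,x0:x0+150-17,::-1],None,fx=3,fy=4 if 0 else 3,interpolation=cv2.INTER_CUBIC))
cv2.imwrite("pics/both3.png",np.hstack(ims)); print(ims[0].shape)
```

```text
contact off 0.021 force 3.9 t 31.5
[(np.float64(23.9), 0.9, 1.1), (np.float64(20.2), 0.3, 0.5), (np.float64(16.6), -0.1, 0.3), (np.float64(12.9), 0.5, 1.0), (np.float64(9.3), 0.8, 1.4), (np.float64(5.6), 1.5, 1.9), (np.float64(2.0), 1.2, 1.8)]
free force -0.6069627196240444
t 34.975 off 0.02099999999999999
(450, 399, 3)
```

View pics/both3.png

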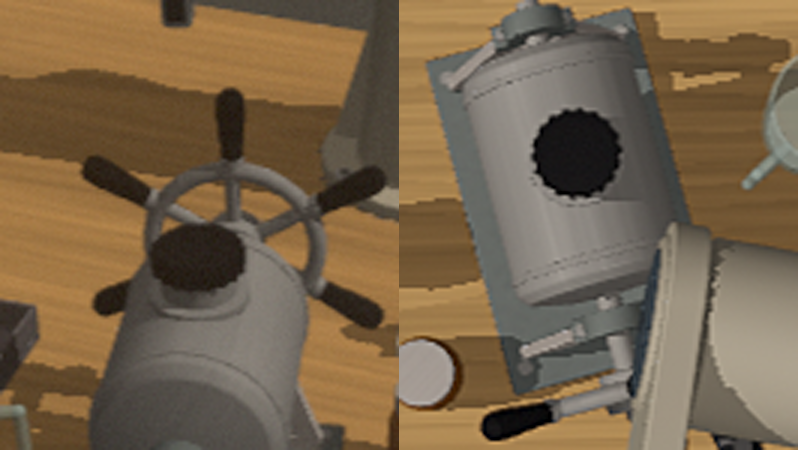

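The cap (top crop (577,153)) and the vertical spoke (scene crop (229,88)) both stand almost upright. Now to measure the residual from the cap in both views and from the tips.

```bash
cat > cap.py <<'E'
from cam import *; from mix import HUB,X,Y,Z; import cv2
def blob(F,x0,x1,y0,y1,th):
    m=(F[y0:y1,x0:x1].max(2)<th).astype(np.uint8); m=cv2.morphologyEx(m,cv2.MORPH_CLOSE,np.ones((5,5)))
    c=max(cv2.findContours(m,0,1)[0],key=cv2.contourArea); (x,y),ax,_=cv2.fitEllipse(cv2.convexHull(c)); return (x+x0,y+y0),ax
def cap(i,tips=()):
    Kt,Vt,Ft=load(f"top{i}");Ks,Vs,Fs=load(f"scene{i}")
    a,ax=blob(Ft,435-270+0 if 0 else 310,350,200,242,60)
    print("top cap",a,ax)
    for h in(.268,.272): p=plane(Kt,Vt,a,[0,0,h],Z)-HUB; print("top ray: back %.4f lat %.4f rot %.2f deg"%(p@X,p@Y,np.degrees(np.arctan2(-p@Y,.102))))
    # shaft line sampled from the top picture: plate-free check with rear bearing
    angs(f"scene{i}",tips,230,140,3)
E
python3 - <<'E'
from cap import *
cap(3,[(229,88),(386,166),(82,156),(384,327),(94,307)])
E
```

```text
top cap (328.8885135650635, 220.74334144592285) (29.143827438354492, 30.123291015625)
top ray: back 0.1677 lat -0.0019 rot 1.06 deg
top ray: back 0.1671 lat -0.0017 rot 0.96 deg
tip 1.4 deg r 0.1340
tip -55.7 deg r 0.1365
tip 58.5 deg r 0.1352
tip -119.6 deg r 0.1340
tip 120.0 deg r 0.1307
```

Run:
```python
from cam import *; from mix import HUB,X,Y,Z; from scipy.ndimage import map_coordinates,gaussian_filter1d
K,V,F=load("top0"); G=F.astype(float).mean(2); C=-V[:3,:3].T@V[:3,3]
h=C[2]-.170
for b in np.arange(.10,.25,.02):
    s=np.arange(-.1,.1,.0005); P=np.array([proj(K,V,HUB+b*X+x*Y) for x in s])
    g=gaussian_filter1d(map_coordinates(G,[P[:,1],P[:,0]],order=1),2); d=np.gradient(g)
    out=[]
    for lo,hi in((-.08,-.055),(.055,.08)):
        i=np.where((s>lo)&(s<hi))[0]; j=i[np.argmax(abs(d[i]))]; out.append((s[j],d[j]))
    c=(C-HUB)@Y; th=[np.arctan2(c-o[0],h) for o in out]; ax=c-h*np.tan(np.mean(th))
    half=np.sin((th[0]-th[1])/2)*np.hypot(h,c-ax)
    print("%.2f edges %.4f(%.1f) %.4f(%.1f) axis lat %.4f radius %.4f"%(b,*out[0],*out[1],ax,half))
```

```text
0.10 edges -0.0760(-2.0) 0.0655(-2.5) axis lat -0.0051 radius 0.0706
0.12 edges -0.0765(-2.1) 0.0640(-2.2) axis lat -0.0061 radius 0.0701
0.14 edges -0.0755(-3.6) 0.0640(-2.3) axis lat -0.0056 radius 0.0696
0.16 edges -0.0730(-7.3) 0.0635(-2.0) axis lat -0.0046 radius 0.0681
0.18 edges -0.0770(-2.7) 0.0630(-1.9) axis lat -0.0068 radius 0.0698
0.20 edges -0.0750(-1.8) 0.0640(-1.9) axis lat -0.0053 radius 0.0693
0.22 edges -0.0650(-4.4) 0.0635(-2.0) axis lat -0.0006 radius 0.0641
0.24 edges -0.0770(-2.5) 0.0610(-1.7) axis lat -0.0078 radius 0.0688
```

Estimates of the remaining angle: 0.4–1.0° from the cap (0.4° against the drum edges), about 0.8° from opposite tips, and 2° from the finger. I'll nudge about 1° further and back off.

Run:
```python
from mix import *; from workcell import vision; import cv2
p,q=pose(D(2),.10,.034); bot.servo_line(p,q,velocity=.15); bot.dwell(.2); F0=get_obs()["wrist_force"]
for o in(.026,.023,.022,.021): bot.servo_line(pose(D(2),.1,o)[0],velocity=.02); print(o,round(tang(D(2),F0),1))
bot.servo_line(*pose(D(1),.1,.021),velocity=.01); print("push",round(tang(D(1),F0),1))
for o in(.025,.034): bot.servo_line(pose(D(1),.1,o)[0],velocity=.03)
print("free",round(tang(D(1),F0),1))
bot.servo_line(pose(D(1),.22,.034)[0],velocity=.2)
j=get_obs()["joint_pos"].copy(); j[0]-=.8; bot.goto_joints(j)
ims=[]
for n,(x0,y0) in(("scene",(230,140)),("top",(270,170))):
    r=vision.read_camera(n); np.savez(f"pics/{n}4.npz",**r)
    ims.append(cv2.resize(r["frame"][y0:y0+200,x0:x0+133,::-1],None,fx=3,fy=3,interpolation=cv2.INTER_CUBIC))
cv2.imwrite("pics/both4.png",np.hstack(ims)); print(get_obs()["time_s"])
from cap import cap; cap(4)
```

```text
0.026 0.2
0.023 -1.1
0.022 0.0
0.021 -0.5
push 3.2
free -1.1
40.7667
top cap (328.37616539001465, 220.849853515625) (29.302270889282227, 29.481718063354492)
top ray: back 0.1677 lat -0.0008 rot 0.45 deg
top ray: back 0.1672 lat -0.0006 rot 0.35 deg
```

View pics/both4.png

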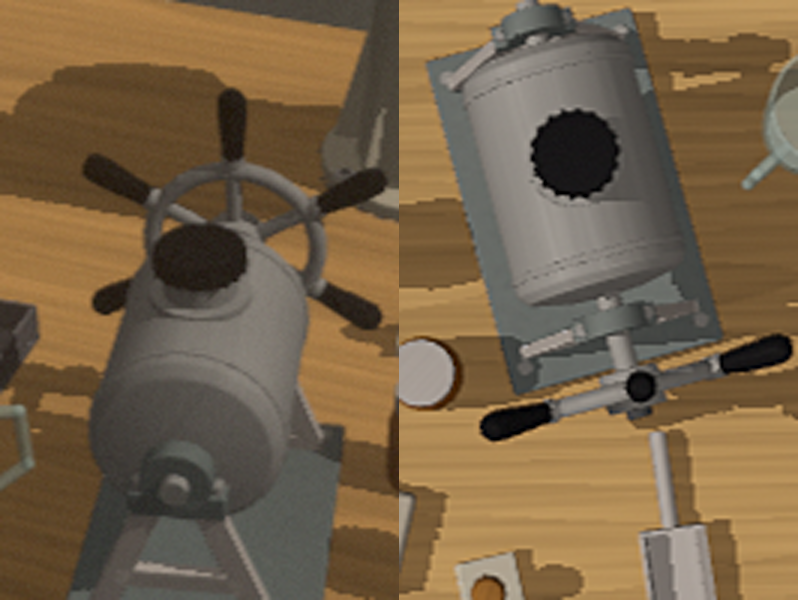

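The upright spoke's tip (top crop (641,385)) lies over the shaft, the cap reads about 0.4° from upright, and the arm is clear. I'll compare the bystanders with the first picture and hand in.

Run:
```python
from cam import load,np; from workcell import *; import cv2
a,b=load("top0")[2],load("top4")[2]
for n,(x0,x1,y0,y1) in dict(tin=(225,263,232,268),jar=(264,292,280,308),soap=(244,280,328,368),stamp=(286,316,350,380),scoop=(348,378,312,378),jug=(382,438,182,232),tray=(420,490,256,320)).items():
    s,_=cv2.phaseCorrelate(*[i[y0:y1,x0:x1].mean(2) for i in(a,b)]); print(n,np.round(s,2))
hand_in()
```

```text
tin [ 0.02 -0.04]
jar [-0.01  0.02]
soap [-0.01 -0.  ]
stamp [-0.   -0.01]
scoop [-0.    0.11]
jug [-0.04 -0.04]
tray [0.03 0.24]
the job is handed in; nothing more can be done
```

The drum's filler now points straight up to within about half a degree by my last measurement, and the job is handed in. It took about 41 s of the allowed 64 s.

**What I did:** With the closed fingers alongside each spoke, I pushed three spokes in turn counter-clockwise, as seen from the robot. That brought the rotor from about 147° to about 88°, then 28°, then 1–2° short of upright. A last nudge of about 1° finished it, and I then backed the arm well clear. First touches read up to 5 N and steady pushing up to about 3 N.

**Last checks:**
- **Filler angle:** the top camera puts the cap about 0.4° from upright.
- **Disagreement:** before the nudge the estimates ran from 0.4° to 2°. The cap gave 0.4–1.0°, opposite spoke tips about 0.8° and the finger position 2°. Single tip readings scattered more, from −1.5° to 4.3°, because the tip picks were rough. I would therefore trust the final angle to about 1°.
- **Failed check:** finding the shaft line from the drum's edges worked at only one of eight places along the drum. At the rest, the −y edge was lost against the plate and shadow.
- **Other objects:** comparing the top view before and after shows all seven bystanders within 0.25 pixel, so none moved.

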